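# Undo a sagging gate bolt on the curing pen and hold the gate ajar

### The arm

A 7-joint arm with a two-finger parallel gripper is mounted at the origin on a cart in front of the work surface, level with it; the furniture and walls round the work are solid. World frame = base frame: x ahead of the robot, y to its left, z up, the work surface at z = 0. Lengths are in m, angles in rad, forces in N, time in s.
With the tool pointing down it reaches from about 0.35 to 0.9 m from the base axis. Payload 7.2 kg.
Tool frame: the origin (TCP) lies between the finger pads; the fingertips stand bot.nose_length ahead of it and the grasp point (between the pads) lies 5 mm behind it (bot.nose_length is the distance from the TCP to the fingertips, in m); z points along the fingers, y is the line along which they close (so a half turn about z gives the same grasp; the last joint's range is limited). The gripper opens to 85 mm and grips with 20 to 120 N. Pads are 22 mm wide; open, the fingers measure 114 mm over their backs; the gripper's body (76 mm by 85 mm) begins 54 mm behind the grasp point. The pads swing forward as they close: fully open they stand 13 mm farther back than shut.
Start: joints at [1.077, 0.411, -0.013, 1.596, 0.006, 1.134, -0.082], TCP at [0.258, -0.569, 0.245] pointing down, gripper open.
Joint ranges: [-2.95, 2.95], [-0.29, 1.99], [-1.47, 1.44], [0.14, 2.54], [-1.03, 4.17], [0.13, 1.85], [-2.86, 2.86]. Speed limits (rad/s): [2.39, 2.39, 3.01, 3.01, 3.14, 3.14, 3.14].

### API

Orientations are given as a unit quaternion [w, x, y, z].
In Python, from workcell import bot gives the robot as it stands. The module is installed in compiled form; this text tells all that it offers.
- The arm moves only by the tool arm_command, never from a script. Its argument "rows" is a list that holds one entry, the list of rows, each a list of 7 numbers: the opening, from -1 (shut) to 1 (fully open), then the shift along the tool's x, y, z in cm, then the turn, a rotation vector about the tool's x, y, z in degrees. In form: [[[claw, x, y, z, wx, wy, wz], ...]]. A call has 1 to 12 rows; each row shifts and turns the commanded pose from where the row before left it, along the tool's axes as they then stand; what a row does not reach is not made up. A row lasts 1/8 s, in which the tool goes at most 62.5 mm and 10.7 degrees, less where a joint would pass 70% of its speed; a pose out of reach is approached as far as the arm can. A call is refused whole if a number of a shift passes 6.25 or a number of a turn 10.7, either way. A call with a gripper value outside its range is refused whole. The fingers move at their own pace and stop on an object; "grip_force" is the grip in N (left out, the last holds). Time passes only in rows, so rows that do not move let the fingers close. It gives the time, the measured TCP pose, the force, the opening and the grip force at its end, in the units of the state.
- bot.get_state(): the state, without advancing time (a new reading comes with each control period).
- bot.snapshot(name): name is "side" or "top"; returns the picture (384x512x3 uint8, red, green, blue); there is no depth.
- bot.camera_params(name): a dict with "intrinsics" (3x3 intrinsics, pixels), "extrinsics" (4x4, takes a point from camera to world coordinates). Camera axes: x right, y down, z forward; pixel columns grow to the right and rows downward; lengths in m; the calibration is good to about 2 mm. A picture is of the moment at which its call begins. camera_params takes no time and is no camera call.
- bot.sign_off(): hands the job in; it is judged then, once.
The state is a dict: "time_s": time; "joint_pos": joint angles; "qd": joint speeds; "joint_torque": joint torques, N m; "tool_pos": TCP position; "ee_rot": TCP orientation; "force": force on the tool from outside, world axes, zero at the start; "ft_torque": the same for the moment, N m; "width": opening from 0.0 (shut) to 1.0 (fully open); "gripper_force": force on a finger pad.
Only numpy, scipy, OpenCV 4.12 (cv2) and the standard library are available. Lean on these libraries where they do the work, as an engineer would, in place of code of your own. Each camera call takes 0.05 s, during which the arm holds its last target. There are 200 camera calls.

### The job

The gate of the small curing pen is locked: lift the steel lockout saddle straight up off the bolt knob it hangs on and stand it gently, legs down as it hung, on the bare bench top, out of the way. Then take the bolt by its upright knob, lift the sagging bolt so that its nose rides over the bent-up lip of the keeper while you draw it back (do not force it through the lip), and with it pull the spring-closed gate towards you until its free edge stands about 100 mm open. Finish while still gripping the knob, holding the gate still and ajar; leave the other things on the bench alone.

Things in the scene. Friction and masses are not known exactly. Their poses are not given: they have to be found in the camera images.
- pen: Curing pen fixed to the bench: base 180 x 340 x 10 mm, clear walls in aluminium frames, 115 mm high. Origin on the bench inside it, 115 mm behind its front edge; x points into the pen, y along the gate, z up. Gate on the -x side (towards the robot): closed, its centre plane is x = -100 mm, top rail 36 mm wide, top at z = 120 mm; latch post at y = -136 mm (robot's right), hinge at y = +140 mm.
- keeper_lip (a point): Top of the keeper's bent-up lip on the latch post, pen (-100, -124.5, 130) mm; the lip is 5 mm thick and crosses under the bolt, hooked in a notch behind its nose. Cheeks up to z = 146 mm stand either side of the nose, 3 mm clear, and keep the gate shut while the nose is in there.
- gate_hinge (a point): Point on the gate's upright hinge axis, level with the top of its top rail, at pen (-100, 140, 120) mm. The gate swings about it towards the robot. The bench round pen (-180, 175, 0) mm, in front of and to the left of the hinge, is always free and out of the gate's sweep; a gripper turned square to the gate there clears the pen.
- gate (a joint): Gate hinge, rad: 0 closed, grows to 1.2 as the free edge comes towards the robot (clockwise from above). The free edge is 252 mm from the hinge axis: 0.40 rad is about 100 mm ajar. A spring closes it: 0.3 N m when closed plus 1 N m per rad (about 4 N at the knob at 0.4 rad).
- knob (a point): Grip point on the axis of the bolt's upright knob, 15 mm below its top. Knob: dark steel post, 16 mm diameter, 47 mm tall, on a bolt bar 10 mm wide, 14 mm high. Bolt shot and down: pen (-100, -55, 170) mm, 195 mm from the hinge axis, bar top at z = 138 mm. Guide staples over the bar, tops at z = 156 mm, stand 40 mm off towards the keeper and 95 mm off towards the hinge.
- bolt_draw (a joint): How far the bolt is drawn along the gate towards the hinge, m: 0 shot, 0.045 at the stop. Friction about 2 N. With the bolt down the lip stops it at 0.005; lifted, the nose has passed lip and keeper (gate free) at 0.028.
- bolt_lift (a joint): How far the bolt is lifted in its tall guides, m: 0 sagging (its weight, 0.25 kg, drops it there), 0.012 at the top. The nose clears the keeper's lip from 0.006 up.
- saddle: Lockout saddle: dark steel channel, legs (5 mm) down, 103 mm long (y), 32 wide (x), 29 high, 0.2 kg. Origin under its middle at the feet, z up. It starts on the gate's top rail at pen (-100, -20, 120) mm, astride the bolt bar, its square 22 mm eye (at y = -34.5 mm) round the knob; the bolt cannot be drawn with it on. Grip it across the 32 mm at its middle; raised 70 mm it is off the knob.
- stopwatch: Bystander: black stopwatch 65 x 58 x 15 mm, lying on the bench. Origin under its centre.
- marker: Bystander: white marker pen with a black cap, 130 mm long, lying on the bench. Origin under its centre.
- spatula: Bystander: spatula with wooden handle, 212 mm long, lying on the bench. Origin under its centre.
- tape_roll: Bystander: roll of tape 67 mm across, 24 mm high, lying on the bench. Origin under its centre.
There are look-alikes about, which are no part of the job. There is more than one size of the saddle; the job needs the larger.

How it is judged:
By the outcome, as a careful person would: the job done as asked, in the order asked, and still so for the second after the job is handed in, while the arm keeps its last pose, push and grip.
It also fails if it takes over 54 s, if anything falls off the work surface, if the arm or the gripper's body presses on something with over 40 N, if the wrist force passes 120 N, or if a joint passes its speed limit or range.

## Working session

There is one attempt and no reset: what is moved stays moved. The work goes in short steps, Python scripts to look and compute and a tool call to move; the robot and the scene stay as the last step left them, time stands still between calls to the robot, and variables do not carry over. Pictures are saved under pics/ and viewed, at most 10 in all, crops included, and the job is handed in when it is done.

Besides the shell and the picture viewer there is one more tool, called as name(argument=value, ...) on one line, values as JSON. arm_command: Moves the arm, as the interface text tells. Its arguments: {"type":"object","properties":{"rows":{"type":"array"},"grip_force":{"type":"number"}},"required":["rows"]}

```bash
mkdir -p pics
python3 - <<'E'
from workcell import bot
import cv2,numpy as np
for n in("top","side"):
    im=bot.snapshot(n); cv2.imwrite(f"pics/{n}0.png",im[:,:,::-1])
    p=bot.camera_params(n); print(n,np.round(p["intrinsics"],1).tolist(),np.round(p["extrinsics"],4).tolist())
a=[cv2.imread(f"pics/{n}0.png") for n in("top","side")]
s=bot.get_state(); print(s["tool_pos"],s["ee_rot"],s["width"],bot.nose_length,s["time_s"])
E
```

```text
top [[408.5, 0.0, 252.8], [0.0, 408.5, 190.8], [0.0, 0.0, 1.0]] [[-0.0252, -0.9855, 0.168, 0.3407], [-0.9995, 0.0276, 0.012, 0.0333], [-0.0165, -0.1676, -0.9857, 1.1937], [0.0, 0.0, 0.0, 1.0]]
side [[371.2, 0.0, 253.7], [0.0, 371.2, 194.5], [0.0, 0.0, 1.0]] [[-0.9962, 0.0473, -0.0728, 0.6117], [0.0859, 0.6559, -0.7499, 0.7649], [0.0122, -0.7534, -0.6575, 0.7682], [0.0, 0.0, 0.0, 1.0]]
[ 0.25795394 -0.56881912  0.24451953] [-7.18545867e-04  9.77420845e-01  2.11300589e-01 -1.91152445e-04] 0.9985127300738977 0.014 0.1
```

View pics/top0.png

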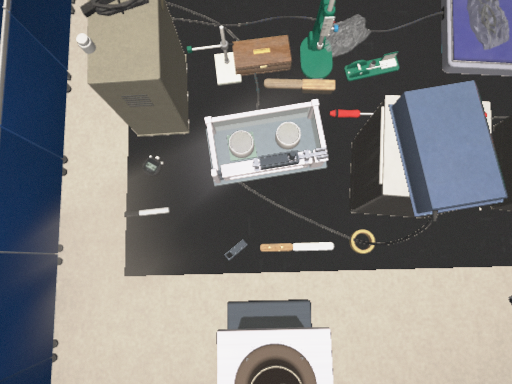

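View pics/side0.png

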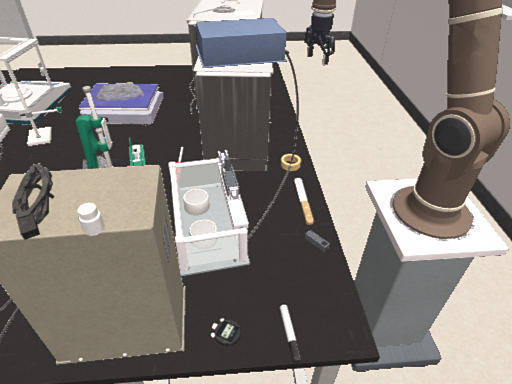

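The top view shows the pen at about (265,145), with its gate rail running from (220,175) to (325,155). There are two saddle candidates. One is dark, on the gate at top (272,160) / side (230,178). The other is small, on the bench at top (236,250) / side (317,240). The one on the gate fits: it sits on the bolt and is the longer of the two. I'll confirm with an enlarged crop.

Run:
```python
import cv2,numpy as np
a=cv2.imread("pics/top0.png")[95:195,200:335]; b=cv2.imread("pics/side0.png")[145:275,165:255]
A=cv2.resize(a,None,fx=5.9,fy=5.9,interpolation=cv2.INTER_CUBIC)
cv2.imwrite("pics/c1.png",A)
B=cv2.resize(b,None,fx=4.6,fy=4.6,interpolation=cv2.INTER_CUBIC); c=cv2.imread("pics/top0.png")[232:267,215:255]
C=cv2.resize(c,None,fx=9,fy=9); D=np.zeros((B.shape[0],B.shape[1]+C.shape[1],3),np.uint8); D[:,:B.shape[1]]=B; D[:C.shape[0],B.shape[1]:]=C
cv2.imwrite("pics/c2.png",D); print(A.shape,D.shape,B.shape)
```

```text
(590, 796, 3) (598, 774, 3) (598, 414, 3)
```

View pics/c1.png

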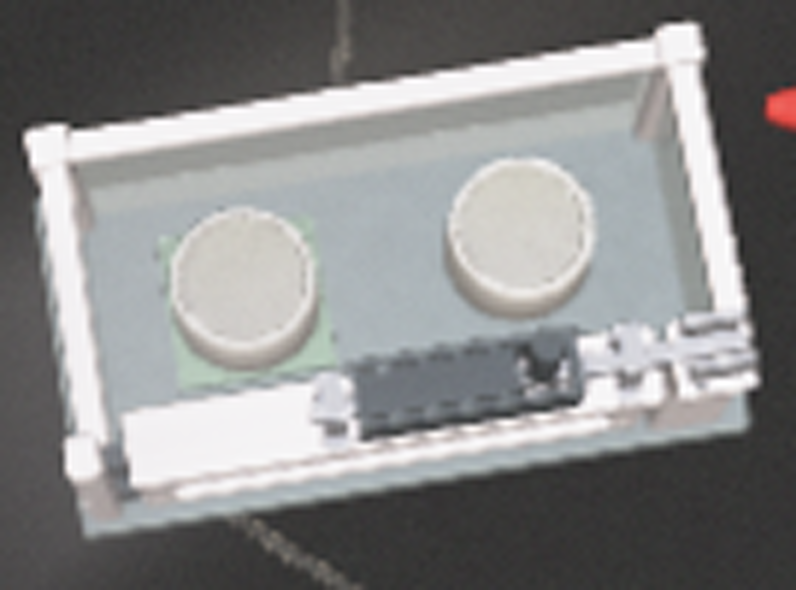

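View pics/c2.png

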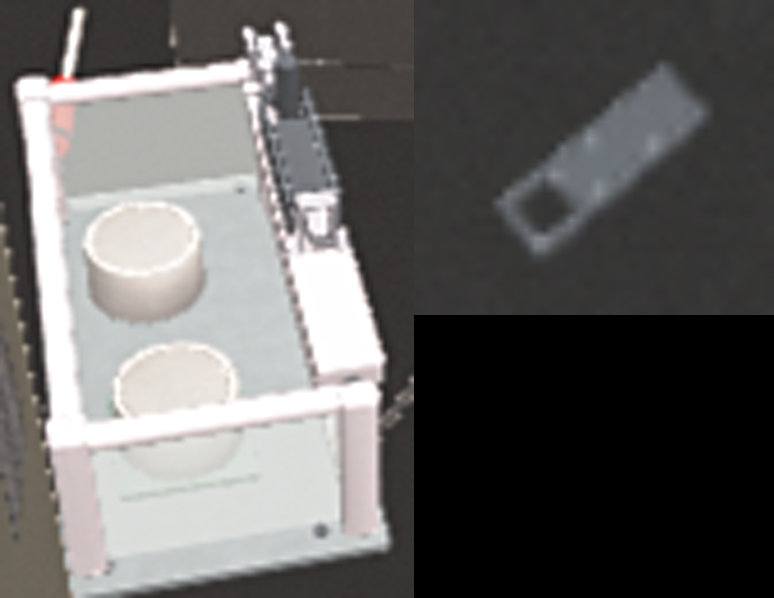

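The crop confirms it. The gate saddle is the longer of the two, with the knob through its eye at top crop (550,345). The bench one is clearly shorter. Next I cast rays onto planes at known heights.

```bash
cat > h.py <<'E'
import numpy as np
from workcell import bot
def ray(n,p,z):
    c=bot.camera_params(n);K,T=np.array(c["intrinsics"]),np.array(c["extrinsics"])
    d=T[:3,:3]@np.linalg.solve(K,[p[0],p[1],1]);o=T[:3,3]
    return o+d*(z-o[2])/d[2]
def proj(n,X):
    c=bot.camera_params(n);K,T=np.array(c["intrinsics"]),np.array(c["extrinsics"])
    q=K@(T[:3,:3].T@(np.array(X)-T[:3,3]));return q[:2]/q[2]
E
python3 - <<'E'
from h import *
t=lambda u,v:("top",(200+u/5.9-.4,95+v/5.9-.4)); s=lambda u,v:("side",(165+u/4.6-.4,145+v/4.6-.4))
L=[(t(85,530),(-115,170,8)),(t(748,428),(-115,-170,8)),(s(388,545),(-115,170,8)),
(t(553,342),(-100,-55,185)),(s(288,60),(-100,-55,185)),
(t(358,372),(-84,31.5,149)),(t(578,335),(-84,-71.5,149)),(t(125,413),(-82,132,120)),(t(133,487),(-118,132,120)),(s(383,360),(-118,132,120)),(s(315,375),(-82,132,120))]
W=np.array([ray(*a,b[2]/1e3) for a,b in L]);P=np.array([b for _,b in L])/1e3
a=(W-W.mean(0))[:,:2];b=(P-P.mean(0))[:,:2]
th=np.arctan2((b[:,0]*a[:,1]-b[:,1]*a[:,0]).sum(),(a*b).sum())
R=np.array([[np.cos(th),-np.sin(th)],[np.sin(th),np.cos(th)]]);o=W[:,:2].mean(0)-R@P[:,:2].mean(0)
print("yaw",np.degrees(th),"o",o)
for w,p,l in zip(W,P,L): print(l[0][0],l[1],np.round(w*1e3,1),"err",np.round(1e3*R.T@(w[:2]-o)-1e3*p[:2],1))
for n,p in dict(saddle=(-100,-20),knob=(-100,-55),hinge=(-100,140),free=(-180,175)).items(): print(n,R@(np.array(p)/1e3)+o)
# bystanders, top view on bench
for n,p in dict(marker=(148,212),spat=(297,247),small=(236,250),tape=(363,241),watch=(153,164)).items(): print(n,ray("top",p,0.01))
E
```

```text
yaw 7.310555538798026 o [0.69757249 0.01010828]
top (-115, 170, 8) [565. 162.   8.] err [ 2.9 -2.5]
top (-115, -170, 8) [ 607.7 -172.1    8. ] err [2.7 0.7]
side (-115, 170, 8) [562.7 163.8   8. ] err [ 0.7 -0.4]
top (-100, -55, 185) [608.2 -59.8 185. ] err [ 2.5 -3. ]
side (-100, -55, 185) [605.2 -56.  185. ] err [-0.   1.1]
top (-84, 31.5, 149) [606.5  24.2 149. ] err [-4.5 -6. ]
top (-84, -71.5, 149) [620.6 -74.4 149. ] err [-3.1 -2.6]
top (-82, 132, 120) [597.8 131.  120. ] err [-1.6  0.6]
top (-118, 132, 120) [563.1 127.8 120. ] err [-0.4  1.8]
side (-118, 132, 120) [563.1 129.2 120. ] err [-0.2  3.3]
side (-82, 132, 120) [599.6 137.6 120. ] err [1.  6.9]
saddle [ 0.60093034 -0.02245388]
knob [ 0.60538399 -0.05716936]
hinge [0.58057076 0.13624548]
free [0.49676742 0.16078118]
marker [0.48803748 0.35595766 0.01      ]
spat [ 0.37540778 -0.07484826  0.01      ]
small [0.37137023 0.1003112  0.01      ]
tape [ 0.38759003 -0.26443505  0.01      ]
watch [0.63183254 0.34356413 0.01      ]
```

```bash
cat >> h.py <<'E'
from scipy.spatial.transform import Rotation as Ro
def plan(legs,claw,p=None,a=None):
    """legs: (x,y,z,yaw of tool x deg,rows); tool down. prints rows"""
    s=bot.get_state();q=s["ee_rot"];M=Ro.from_quat([q[1],q[2],q[3],q[0]])
    if p is None:p=np.array(s["tool_pos"])
    if a is None:
        v=M.apply([1,0,0]);a=np.degrees(np.arctan2(v[1],v[0]));print("now",np.round(p,4),"yaw",round(a,2),"z axis",np.round(M.apply([0,0,1]),4))
    for x,y,z,b,n in legs:
        w=(np.array([x,y,z])-p)/n*100;da=(b-a)/n
        for i in range(n):
            c,s_=np.cos(np.radians(a)),np.sin(np.radians(a))
            print([claw,round(c*w[0]+s_*w[1],2),round(s_*w[0]-c*w[1],2),round(-w[2],2),0,0,round(-da,2)]);a+=da
        p=np.array([x,y,z])
    print("sum check",p,a)
E
python3 - <<'E'
from h import *
plan([(.25,-.30,.245,40,5),(.36,-.05,.26,86,6)],1)
plan([(.60,-.022,.26,97.3,6)],1,np.array([.36,-.05,.26]),86)
E
```

```text
now [ 0.258  -0.5688  0.2445] yaw 24.4 z axis [-7.0e-04  1.3e-03 -1.0e+00]
[1, np.float64(2.08), np.float64(-4.96), np.float64(-0.01), 0, 0, np.float64(-3.12)]
[1, np.float64(2.34), np.float64(-4.84), np.float64(-0.01), 0, 0, np.float64(-3.12)]
[1, np.float64(2.6), np.float64(-4.71), np.float64(-0.01), 0, 0, np.float64(-3.12)]
[1, np.float64(2.86), np.float64(-4.56), np.float64(-0.01), 0, 0, np.float64(-3.12)]
[1, np.float64(3.1), np.float64(-4.4), np.float64(-0.01), 0, 0, np.float64(-3.12)]
[1, np.float64(4.08), np.float64(-2.01), np.float64(-0.25), 0, 0, np.float64(-7.67)]
[1, np.float64(4.31), np.float64(-1.45), np.float64(-0.25), 0, 0, np.float64(-7.67)]
[1, np.float64(4.47), np.float64(-0.86), np.float64(-0.25), 0, 0, np.float64(-7.67)]
[1, np.float64(4.54), np.float64(-0.26), np.float64(-0.25), 0, 0, np.float64(-7.67)]
[1, np.float64(4.54), np.float64(0.35), np.float64(-0.25), 0, 0, np.float64(-7.67)]
[1, np.float64(4.45), np.float64(0.95), np.float64(-0.25), 0, 0, np.float64(-7.67)]
sum check [ 0.36 -0.05  0.26] 86.0
[1, np.float64(0.74), np.float64(3.96), np.float64(-0.0), 0, 0, -1.88]
[1, np.float64(0.61), np.float64(3.98), np.float64(-0.0), 0, 0, -1.88]
[1, np.float64(0.48), np.float64(4.0), np.float64(-0.0), 0, 0, -1.88]
[1, np.float64(0.35), np.float64(4.01), np.float64(-0.0), 0, 0, -1.88]
[1, np.float64(0.22), np.float64(4.02), np.float64(-0.0), 0, 0, -1.88]
[1, np.float64(0.09), np.float64(4.03), np.float64(-0.0), 0, 0, -1.88]
sum check [ 0.6   -0.022  0.26 ] 97.29999999999995
```

arm_command(rows=[[[1, 2.1, -5, 0, 0, 0, -3.1], [1, 2.3, -4.8, 0, 0, 0, -3.1], [1, 2.6, -4.7, 0, 0, 0, -3.1], [1, 2.9, -4.6, 0, 0, 0, -3.1], [1, 3.1, -4.4, 0, 0, 0, -3.1], [1, 4.1, -2, -0.3, 0, 0, -7.7], [1, 4.3, -1.5, -0.3, 0, 0, -7.7], [1, 4.5, -0.9, -0.3, 0, 0, -7.7], [1, 4.5, -0.3, -0.3, 0, 0, -7.7], [1, 4.5, 0.3, -0.3, 0, 0, -7.7], [1, 4.5, 0.9, -0.3, 0, 0, -7.7]]])

```text
time_s: 1.48
tool_pos: [0.3587, -0.0478, 0.2634]
ee_rot: [0.0, 0.729, 0.684, -0.0]
force: [0.8, -0.4, -0.7]
width: 1.001
gripper_force: 0.0
```

arm_command(rows=[[[0.4, 0.7, 4, 0, 0, 0, -1.9], [0.4, 0.6, 4, 0, 0, 0, -1.9], [0.4, 0.5, 4, 0, 0, 0, -1.9], [0.4, 0.3, 4, 0, 0, 0, -1.9], [0.4, 0.2, 4, 0, 0, 0, -1.9], [0.4, 0.1, 4, 0, 0, 0, -1.9], [0.4, 0, 0, 0, 0, 0, 0]]])

```text
time_s: 2.35
tool_pos: [0.5999, -0.0209, 0.2619]
ee_rot: [-0.001, 0.659, 0.752, 0.0]
force: [0.1, 1.1, 0.2]
width: 0.7
gripper_force: 0.0
```

Run:
```python
from h import *
import cv2
ims=[bot.snapshot(n)[:,:,::-1] for n in("top","side")]
for n,im in zip(("top","side"),ims): cv2.imwrite(f"pics/{n}1.png",im)
s=ims[1][130:280,150:300]; t=ims[0][95:205,200:340]
cv2.imwrite("pics/c3.png",np.hstack([cv2.resize(t,(420,330),interpolation=2),cv2.resize(s,(330,330),interpolation=2)]))
plan([(.601,-.0225,.14,97.3,4)],.4)
```

```text
now [ 0.5978 -0.0214  0.2624] yaw 97.5 z axis [-2.e-03  4.e-04 -1.e+00]
[0.4, np.float64(-0.04), np.float64(0.08), np.float64(3.06), 0, 0, np.float64(0.05)]
[0.4, np.float64(-0.04), np.float64(0.08), np.float64(3.06), 0, 0, np.float64(0.05)]
[0.4, np.float64(-0.04), np.float64(0.08), np.float64(3.06), 0, 0, np.float64(0.05)]
[0.4, np.float64(-0.04), np.float64(0.08), np.float64(3.06), 0, 0, np.float64(0.05)]
sum check [ 0.601  -0.0225  0.14  ] 97.29999999999998
```

View pics/c3.png

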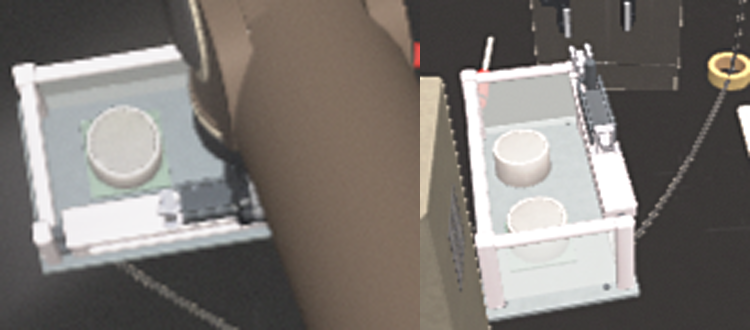

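In the crop the open fingers, at (565,15) and (628,15), straddle the gate line well above the saddle. I'll descend in two stages.

arm_command(rows=[[[0.4, 0, 0.1, 3, 0, 0, 0], [0.4, -0.1, 0.1, 3, 0, 0, 0], [0.4, 0, 0.1, 2, 0, 0, 0], [0.4, 0, 0, 1.5, 0, 0, 0], [0.4, 0, 0, 1, 0, 0, 0], [0.4, 0, 0, 0.8, 0, 0, 0], [0.4, 0, 0, 0.6, 0, 0, 0], [0.4, 0, 0, 0, 0, 0, 0]]])

```text
time_s: 3.45
tool_pos: [0.6015, -0.0222, 0.1441]
ee_rot: [-0.0, 0.659, 0.752, -0.0]
force: [0.3, 0.2, -0.2]
width: 0.7
gripper_force: 0.0
```

Run:
```python
from h import *
import cv2
im=bot.snapshot("side")[:,:,::-1]; cv2.imwrite("pics/side2.png",im)
cv2.imwrite("pics/c4.png",cv2.resize(im[130:230,190:290],(600,600),interpolation=2))
plan([(.601,-.0225,.14,97.3,1)],.4)
```

```text
now [ 0.6016 -0.0221  0.1444] yaw 97.5 z axis [ 1.e-04 -0.e+00 -1.e+00]
[0.4, np.float64(-0.03), np.float64(-0.07), np.float64(0.44), 0, 0, np.float64(0.2)]
sum check [ 0.601  -0.0225  0.14  ] 97.3
```

View pics/c4.png

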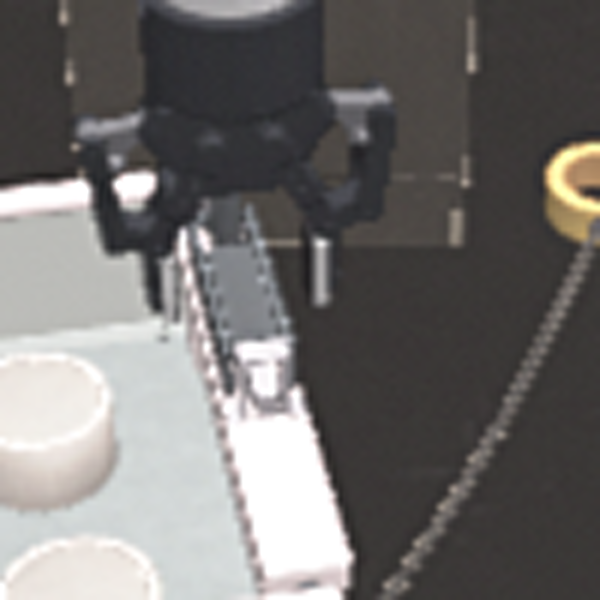

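The side crop shows the pads at (170,280) and (318,275), either side of the saddle's middle at (245,275). I'll go down 3 mm and close gently.

arm_command(rows=[[[0.2, 0, 0, 0.3, 0, 0, 0], [0, 0, 0, 0, 0, 0, 0], [-0.15, 0, 0, 0, 0, 0, 0], [-0.5, 0, 0, 0, 0, 0, 0], [-0.5, 0, 0, 0, 0, 0, 0], [-0.5, 0, 0, 0, 0, 0, 0]]], grip_force=30)

```text
time_s: 4.25
tool_pos: [0.6019, -0.0221, 0.1416]
ee_rot: [0.0, 0.659, 0.752, 0.0]
force: [0.3, 0.2, 3.6]
width: 0.368
gripper_force: 30.5
```

arm_command(rows=[[[-0.5, 0, 0, -0.3, 0, 0, 0], [-0.5, 0, 0, -0.7, 0, 0, 0], [-0.5, 0, 0, -1, 0, 0, 0], [-0.5, 0, 0, -1, 0, 0, 0], [-0.5, 0, 0, -1, 0, 0, 0], [-0.5, 0, 0, -1, 0, 0, 0], [-0.5, 0, 0, -1, 0, 0, 0], [-0.5, 0, 0, -1, 0, 0, 0], [-0.5, 0, 0, -1, 0, 0, 0], [-0.5, 0, 0, -1, 0, 0, 0], [-0.5, 0, 0, 0, 0, 0, 0]]], grip_force=40)

```text
time_s: 5.62
tool_pos: [0.602, -0.0221, 0.2323]
ee_rot: [0.001, 0.659, 0.752, 0.0]
force: [-1.3, 0.3, -1.3]
width: 0.367
gripper_force: 39.8
```

Run:
```python
from h import *
import cv2
im=bot.snapshot("side")[:,:,::-1]; cv2.imwrite("pics/side3.png",im)
cv2.imwrite("pics/c5.png",cv2.resize(im[110:210,190:290],(600,600),interpolation=2))
th=np.radians(7.3);R=np.array([[np.cos(th),-np.sin(th)],[np.sin(th),np.cos(th)]])
print("place",R@[-.188,.18]+[.6975,.0101])
t=R@[-.188,.18]+[.6975,.0101]
plan([(*t,.24,97.3,6),(*t,.03,97.3,7)],-.5)
```

```text
place [0.48815222 0.16475285]
now [ 0.6017 -0.0222  0.2316] yaw 97.49 z axis [ 5.e-04 -1.e-04 -1.e+00]
[-0.5, np.float64(3.34), np.float64(-1.47), np.float64(-0.14), 0, 0, np.float64(0.03)]
[-0.5, np.float64(3.34), np.float64(-1.47), np.float64(-0.14), 0, 0, np.float64(0.03)]
[-0.5, np.float64(3.33), np.float64(-1.47), np.float64(-0.14), 0, 0, np.float64(0.03)]
[-0.5, np.float64(3.33), np.float64(-1.47), np.float64(-0.14), 0, 0, np.float64(0.03)]
[-0.5, np.float64(3.33), np.float64(-1.48), np.float64(-0.14), 0, 0, np.float64(0.03)]
[-0.5, np.float64(3.33), np.float64(-1.48), np.float64(-0.14), 0, 0, np.float64(0.03)]
[-0.5, np.float64(0.0), np.float64(0.0), np.float64(3.0), 0, 0, np.float64(-0.0)]
[-0.5, np.float64(0.0), np.float64(0.0), np.float64(3.0), 0, 0, np.float64(-0.0)]
[-0.5, np.float64(0.0), np.float64(0.0), np.float64(3.0), 0, 0, np.float64(-0.0)]
[-0.5, np.float64(0.0), np.float64(0.0), np.float64(3.0), 0, 0, np.float64(-0.0)]
[-0.5, np.float64(0.0), np.float64(0.0), np.float64(3.0), 0, 0, np.float64(-0.0)]
[-0.5, np.float64(0.0), np.float64(0.0), np.float64(3.0), 0, 0, np.float64(-0.0)]
[-0.5, np.float64(0.0), np.float64(0.0), np.float64(3.0), 0, 0, np.float64(-0.0)]
sum check [0.48815222 0.16475285 0.03      ] 97.29999999999995
```

View pics/c5.png

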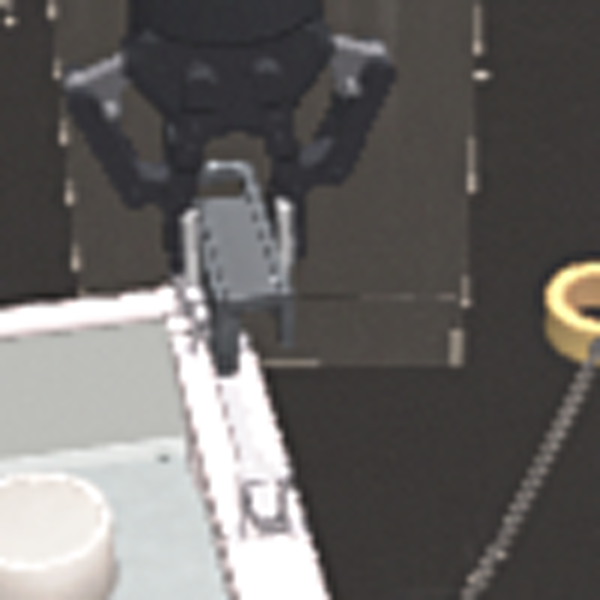

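The saddle is held level in the pads at (240,230), with its legs down and the knob free below it. Next I carry it to the free bench spot. The TCP was 21.6 mm above the feet when I gripped.

arm_command(rows=[[[-0.5, 1.6, -0.7, -0.5, 0, 0, 0], [-0.5, 3.4, -1.5, -0.3, 0, 0, 0], [-0.5, 3.5, -1.5, 0, 0, 0, 0], [-0.5, 3.5, -1.5, 0, 0, 0, 0], [-0.5, 3.5, -1.5, 0, 0, 0, 0], [-0.5, 3, -1.4, 0, 0, 0, 0.2], [-0.5, 1.5, -0.7, 1, 0, 0, 0], [-0.5, 0, 0, 3, 0, 0, 0], [-0.5, 0, 0, 4, 0, 0, 0], [-0.5, 0, 0, 4, 0, 0, 0], [-0.5, 0, 0, 3, 0, 0, 0], [-0.5, 0, 0, 2, 0, 0, 0]]])

```text
time_s: 7.18
tool_pos: [0.4866, 0.1654, 0.068]
ee_rot: [-0.001, 0.66, 0.751, -0.001]
force: [0.1, -0.2, -0.5]
width: 0.365
gripper_force: 39.8
```

Run:
```python
from h import *
plan([(.488,.165,.0225,97.3,1)],-.5)
```

```text
now [0.4866 0.1654 0.068 ] yaw 97.36 z axis [-2.1e-03 -1.0e-04 -1.0e+00]
[-0.5, np.float64(-0.05), np.float64(0.13), np.float64(4.55), 0, 0, np.float64(0.06)]
sum check [0.488  0.165  0.0225] 97.3
```

arm_command(rows=[[[-0.5, 0, 0, 1.5, 0, 0, 0], [-0.5, 0, 0, 1.2, 0, 0, 0], [-0.5, 0, 0, 0.8, 0, 0, 0], [-0.5, 0, 0, 0.4, 0, 0, 0], [-0.5, 0, 0, 0.3, 0, 0, 0], [-0.5, 0, 0, 0.1, 0, 0, 0], [-0.5, 0, 0, 0, 0, 0, 0]]])

```text
time_s: 8.05
tool_pos: [0.4884, 0.1646, 0.0265]
ee_rot: [0.0, 0.661, 0.751, 0.0]
force: [0.4, -0.3, -1.3]
width: 0.362
gripper_force: 39.8
```

arm_command(rows=[[[-0.5, 0, 0, 0.2, 0, 0, 0], [-0.5, 0, 0, 0.1, 0, 0, 0], [-0.5, 0, 0, 0.1, 0, 0, 0], [-0.5, 0, 0, 0, 0, 0, 0]]])

```text
time_s: 8.55
tool_pos: [0.4882, 0.1646, 0.0222]
ee_rot: [-0.0, 0.661, 0.751, -0.0]
force: [0.0, 0.1, -1.6]
width: 0.363
gripper_force: 39.8
```

arm_command(rows=[[[-0.5, 0, 0, 0.05, 0, 0, 0], [-0.5, 0, 0, 0.05, 0, 0, 0], [-0.5, 0, 0, 0, 0, 0, 0]]])

```text
time_s: 8.93
tool_pos: [0.4883, 0.1647, 0.0216]
ee_rot: [0.0, 0.661, 0.751, 0.0]
force: [-1.7, -1.1, 5.5]
width: 0.368
gripper_force: 40.5
```

There is contact with the bench at 5.5 N. I release it slowly and rise straight up.

arm_command(rows=[[[-0.2, 0, 0, 0, 0, 0, 0], [0.1, 0, 0, 0, 0, 0, 0], [0.2, 0, 0, 0, 0, 0, 0], [0.2, 0, 0, -0.5, 0, 0, 0], [0.2, 0, 0, -2, 0, 0, 0], [0.2, 0, 0, -4, 0, 0, 0], [0.2, 0, 0, -5, 0, 0, 0], [0.2, 0, 0, -5, 0, 0, 0], [0.2, 0, 0, -5, 0, 0, 0], [0.2, 0, 0, -3, 0, 0, 0], [0.2, 0, 0, 0, 0, 0, 0]]])

```text
time_s: 10.3
tool_pos: [0.4892, 0.1652, 0.269]
ee_rot: [0.002, 0.661, 0.751, 0.002]
force: [-0.6, 0.1, -0.1]
width: 0.601
gripper_force: 0.0
```

Run:
```python
from h import *
import cv2
ims=[bot.snapshot(n)[:,:,::-1] for n in("top","side")]
for n,im in zip(("top","side"),ims): cv2.imwrite(f"pics/{n}6.png",im)
cv2.imwrite("pics/c6.png",np.hstack([cv2.resize(ims[1][200:320,200:320],(400,400),interpolation=2),cv2.resize(ims[1][140:240,190:290],(400,400),interpolation=2)]))
plan([],0)
```

```text
now [0.488  0.1644 0.2661] yaw 97.29 z axis [ 1.e-04 -4.e-04 -1.e+00]
sum check [0.4879914  0.16439198 0.26608206] 97.2870448390656
```

View pics/c6.png

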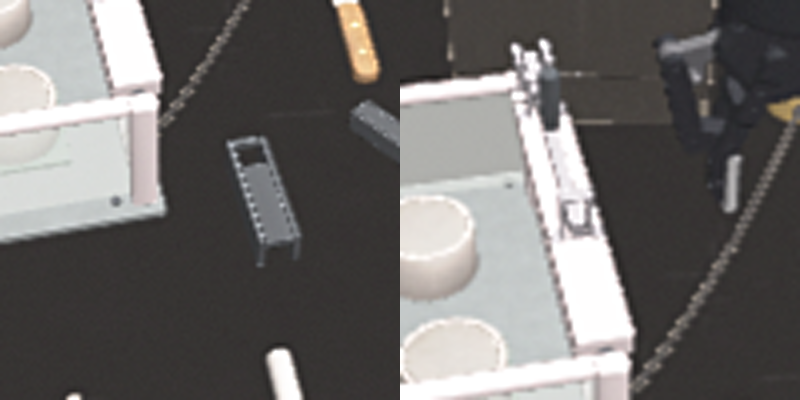

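The saddle stands legs down on the bare bench at left panel (265,190). The bolt knob is bare at right panel (550,95). I'll measure the knob by mask in both views.

Run:
```python
from h import *
import cv2
ex=np.array([.6054,-.0572])
for n in("top","side"):
    im=cv2.imread(f"pics/{n}6.png"); g=im.max(2)
    a,b=proj(n,[*ex,.185]),proj(n,[*ex,.140]); print(n,"expected top/base",a.round(1),b.round(1))
    c=((a+b)/2).astype(int); m=(g<105).astype(np.uint8)
    x0,y0=c-[12,14]
    k,lab,st,ce=cv2.connectedComponentsWithStats(m[y0:y0+28,x0:x0+24]); 
    print("\n".join("".join("%4d"%v for v in r) for r in g[y0:y0+28:1,x0+2:x0+22])); print(x0+2,y0)
```

```text
top expected top/base [292.3 153.7] [291. 158.]
 213 209 203 200 201 202 203 203 204 204 201 199 202 201 210 226 207 155 138 163
 221 229 216 210 202 201 204 203 204 204 204 189 184 223 225 204 165 132 156 171
 189 212 226 232 218 211 211 208 207 203 214 224 225 226 202 164 136 135 168 173
 160 176 199 215 218 224 231 231 233 230 223 212 203 188 164 140 128 157 172 173
 149 159 166 182 193 202 209 211 208 205 193 178 164 153 136 132 155 170 173 173
 133 143 152 161 166 171 172 171 173 167 161 154 145 135 132 156 170 173 174 173
 133 130 136 143 149 152 155 154 153 148 142 135 138 144 163 171 173 174 175 173
 165 152 132 135 134 134 137 136 134 127 135 136 156 170 175 176 174 173 172 174
 175 172 164 165 163 152 147 150 158 162 166 167 172 176 177 176 176 176 175 173
 175 174 176 174 176 173 172 173 175 174 146 147 162 171 177 177 177 175 177 177
 174 175 173 174 178 176 175 175 177 159 126 124 127 138 170 175 175 156 145 168
 173 172 173 177 177 175 176 176 160 134 120 118 114 119 148 191 221 229 235 239
 175 172 174 176 176 154 146 169 131 115 118 119 114 119 141 231 242 244 244 245
[... 2850 characters left out ...]
  70  75  73 104 255 255 196  75  68  73  73
 176 164 159 247 255 255 255 255 130  67  71  67 102 255 255 215 108 108 114 117
 177 169 151 255 255 255 255 255 194  72  64  64 106 255 255 246 105  55  59  62
 176 173 163 255 255 255 255 255 209 115 101 121 191 255 255 255 153  49  46  52
 176 174 160 227 255 255 255 255 249 227 241 243 255 255 255 255 196  60  45  52
 176 176 161 177 255 255 255 255 250 174 231 240 246 255 255 255 243  98  48  51
 178 176 170 156 255 255 255 255 255 193 230 239 238 253 255 255 252 111  46  49
 177 176 172 163 252 255 255 255 255 223 230 238 238 253 255 255 255 187  55  47
 176 177 175 165 224 255 255 255 255 244 190 231 237 244 255 255 255 220  74  46
217 150
```

The measured knob top is at top (292.3,153.2) and side (227,157.5). Both are within half a pixel of the pose prediction, so the knob is at (0.605,-0.057). I move above it and then down.

Run:
```python
from h import *
plan([(.6055,-.057,.26,97.3,6)],.2)
```

```text
now [0.488  0.1644 0.2661] yaw 97.29 z axis [ 1.e-04 -4.e-04 -1.e+00]
[0.2, np.float64(-3.91), np.float64(1.47), np.float64(0.1), 0, 0, np.float64(-0.0)]
[0.2, np.float64(-3.91), np.float64(1.47), np.float64(0.1), 0, 0, np.float64(-0.0)]
[0.2, np.float64(-3.91), np.float64(1.47), np.float64(0.1), 0, 0, np.float64(-0.0)]
[0.2, np.float64(-3.91), np.float64(1.47), np.float64(0.1), 0, 0, np.float64(-0.0)]
[0.2, np.float64(-3.91), np.float64(1.47), np.float64(0.1), 0, 0, np.float64(-0.0)]
[0.2, np.float64(-3.91), np.float64(1.47), np.float64(0.1), 0, 0, np.float64(-0.0)]
sum check [ 0.6055 -0.057   0.26  ] 97.29999999999998
```

arm_command(rows=[[[0.2, -3.9, 1.5, 0.1, 0, 0, 0], [0.2, -3.9, 1.5, 0.1, 0, 0, 0], [0.2, -3.9, 1.4, 0.1, 0, 0, 0], [0.2, -3.9, 1.5, 0.1, 0, 0, 0], [0.2, -3.9, 1.5, 0.1, 0, 0, 0], [0.2, -3.9, 1.4, 0.1, 0, 0, 0], [0.2, 0, 0, 2, 0, 0, 0], [0.2, 0, 0, 2, 0, 0, 0], [0.2, 0, 0, 1, 0, 0, 0], [0.2, 0, 0, 0, 0, 0, 0]]])

```text
time_s: 11.65
tool_pos: [0.6045, -0.0562, 0.2089]
ee_rot: [-0.001, 0.661, 0.751, -0.001]
force: [-0.0, -0.1, -0.2]
width: 0.597
gripper_force: 0.0
```

Run:
```python
from h import *
plan([(.6055,-.057,.165,97.3,1)],.2)
```

```text
now [ 0.6045 -0.0562  0.2089] yaw 97.32 z axis [-2.6e-03  3.0e-04 -1.0e+00]
[0.2, np.float64(-0.1), np.float64(0.09), np.float64(4.39), 0, 0, np.float64(0.02)]
sum check [ 0.6055 -0.057   0.165 ] 97.3
```

arm_command(rows=[[[0.2, -0.1, 0, 1.4, 0, 0, 0], [0.2, 0, 0, 1.5, 0, 0, 0], [0.2, 0, 0, 1, 0, 0, 0], [0.2, 0, 0, 0.5, 0, 0, 0], [-0.2, 0, 0, 0, 0, 0, 0], [-0.4, 0, 0, 0, 0, 0, 0], [-0.9, 0, 0, 0, 0, 0, 0], [-0.9, 0, 0, 0, 0, 0, 0], [-0.9, 0, 0, 0, 0, 0, 0], [-0.9, 0, 0, 0, 0, 0, 0]]], grip_force=30)

```text
time_s: 12.9
tool_pos: [0.606, -0.0573, 0.1669]
ee_rot: [0.001, 0.661, 0.751, 0.0]
force: [1.2, 0.7, 4.7]
width: 0.176
gripper_force: 29.5
```

The knob is gripped (opening about 15 mm). I tighten the grip and lift 9 mm.

arm_command(rows=[[[-0.9, 0, 0, 0, 0, 0, 0], [-0.9, 0, 0, 0, 0, 0, 0], [-0.9, 0, 0, -0.3, 0, 0, 0], [-0.9, 0, 0, -0.3, 0, 0, 0], [-0.9, 0, 0, -0.3, 0, 0, 0], [-0.9, 0, 0, 0, 0, 0, 0], [-0.9, 0, 0, 0, 0, 0, 0]]], grip_force=70)

```text
time_s: 13.78
tool_pos: [0.6053, -0.0573, 0.1752]
ee_rot: [-0.0, 0.661, 0.751, -0.0]
force: [1.5, 0.2, -2.6]
width: 0.162
gripper_force: 68.3
```

It lifted 8.5 mm and carries the bolt's weight (-2.6 N). Now I draw along tool +x.

arm_command(rows=[[[-0.9, 0.3, 0, 0, 0, 0, 0], [-0.9, 0.4, 0, 0, 0, 0, 0], [-0.9, 0.4, 0, 0, 0, 0, 0], [-0.9, 0.4, 0, 0, 0, 0, 0], [-0.9, 0, 0, 0, 0, 0, 0]]])

```text
time_s: 14.4
tool_pos: [0.6034, -0.0414, 0.1753]
ee_rot: [-0.0, 0.66, 0.751, 0.0]
force: [1.6, 1.2, -2.0]
width: 0.167
gripper_force: 68.3
```

arm_command(rows=[[[-0.9, 0.4, 0, 0, 0, 0, 0], [-0.9, 0.4, 0, 0, 0, 0, 0], [-0.9, 0.4, 0, 0, 0, 0, 0], [-0.9, 0.4, 0, 0, 0, 0, 0], [-0.9, 0.4, 0, 0, 0, 0, 0], [-0.9, 0.1, 0, 0, 0, 0, 0], [-0.9, 0, 0, 0, 0, 0, 0]]])

```text
time_s: 15.28
tool_pos: [0.6008, -0.0212, 0.1753]
ee_rot: [-0.0, 0.661, 0.751, 0.0]
force: [1.9, 0.3, -2.0]
width: 0.164
gripper_force: 68.3
```

Run:
```python
from h import *
import cv2
im=bot.snapshot("side")[:,:,::-1]; cv2.imwrite("pics/side7.png",im)
cv2.imwrite("pics/c7.png",cv2.resize(im[130:220,190:280],(600,600),interpolation=2))
H=np.array([.5806,.1362]);s=bot.get_state();p=np.array(s["tool_pos"]);r=p[:2]-H
print(np.hypot(*r),np.degrees(np.arctan2(r[1],r[0])),s["force"])
g=np.linspace(0,.4,13)[1:];L=[]
for x in g:
    c,sn=np.cos(-x),np.sin(-x);q=H+[c*r[0]-sn*r[1],sn*r[0]+c*r[1]];L.append((*q,p[2],97.3-np.degrees(x),1))
plan(L,-.9)
```

```text
0.15867016279561794 -82.68556419348074 [ 1.63582448  0.94711763 -2.12415554]
now [ 0.6008 -0.0212  0.1753] yaw 97.31 z axis [-0.e+00  5.e-04 -1.e+00]
[-0.9, np.float64(0.01), np.float64(-0.53), np.float64(-0.0), 0, 0, np.float64(1.92)]
[-0.9, np.float64(0.01), np.float64(-0.53), np.float64(-0.0), 0, 0, np.float64(1.91)]
[-0.9, np.float64(0.01), np.float64(-0.53), np.float64(-0.0), 0, 0, np.float64(1.91)]
[-0.9, np.float64(0.01), np.float64(-0.53), np.float64(-0.0), 0, 0, np.float64(1.91)]
[-0.9, np.float64(0.01), np.float64(-0.53), np.float64(-0.0), 0, 0, np.float64(1.91)]
[-0.9, np.float64(0.01), np.float64(-0.53), np.float64(-0.0), 0, 0, np.float64(1.91)]
[-0.9, np.float64(0.01), np.float64(-0.53), np.float64(-0.0), 0, 0, np.float64(1.91)]
[-0.9, np.float64(0.01), np.float64(-0.53), np.float64(-0.0), 0, 0, np.float64(1.91)]
[-0.9, np.float64(0.01), np.float64(-0.53), np.float64(-0.0), 0, 0, np.float64(1.91)]
[-0.9, np.float64(0.01), np.float64(-0.53), np.float64(-0.0), 0, 0, np.float64(1.91)]
[-0.9, np.float64(0.01), np.float64(-0.53), np.float64(-0.0), 0, 0, np.float64(1.91)]
[-0.9, np.float64(0.01), np.float64(-0.53), np.float64(-0.0), 0, 0, np.float64(1.91)]
sum check [ 0.53792011 -0.01662227  0.17531974] 74.38168819476707
```

View pics/c7.png

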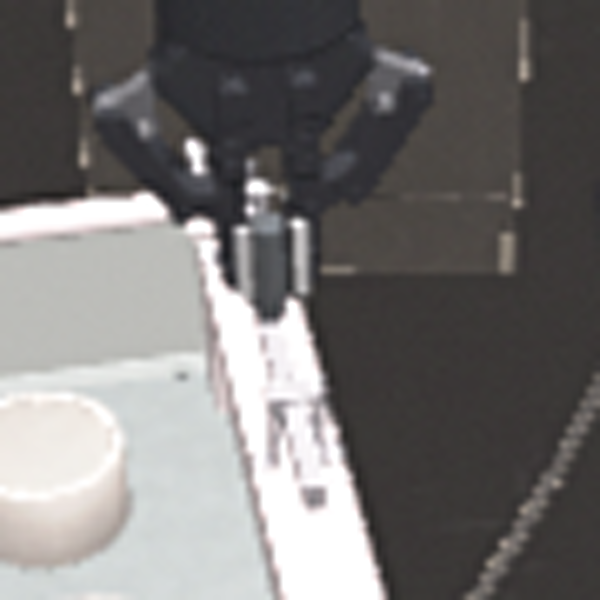

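The knob at (268,265) is between the pads and has travelled 36 mm. The bolt tail now protrudes past the hinge-side staple at (313,495), so the nose is clear. I swing the gate about its hinge.

arm_command(rows=[[[-0.9, 0, -0.3, 0, 0, 0, 1], [-0.9, 0, -0.5, 0, 0, 0, 1.9], [-0.9, 0, -0.5, 0, 0, 0, 1.9], [-0.9, 0, -0.5, 0, 0, 0, 1.9], [-0.9, 0, -0.5, 0, 0, 0, 1.9], [-0.9, 0, 0, 0, 0, 0, 0]]])

```text
time_s: 16.08
tool_pos: [0.5775, -0.0232, 0.1754]
ee_rot: [0.0, 0.715, 0.699, -0.0]
force: [4.1, 2.3, -3.0]
width: 0.165
gripper_force: 68.5
```

```bash
cat >> h.py <<'E'
def gate():
    H=np.array([.5806,.1362]);s=bot.get_state();p=np.array(s["tool_pos"]);r=p[:2]-H
    print("r",np.hypot(*r),"g",-np.arctan2(r[1],r[0])-np.radians(82.69),"z",p[2],s["force"],s["ft_torque"],s["width"],np.abs(s["qd"]).max());return H,p,r
E
python3 - <<'E'
from h import *
gate();plan([],0)
E
```

```text
r 0.15943648923501846 g 0.14693343950202586 z 0.17540753423896072 [ 4.05346917  2.26506921 -2.9645914 ] [ 0.33403981 -0.73938913 -0.01612682] 0.1652802720732804 0.017617214943494965
now [ 0.5775 -0.0232  0.1754] yaw 88.66 z axis [-1.e-04 -3.e-04 -1.e+00]
sum check [ 0.57751512 -0.02320664  0.17540753] 88.65588470818027
```

The gate follows, with spring force in +x. I continue to about 0.40 rad.

arm_command(rows=[[[-0.9, 0, -0.5, 0, 0, 0, 1.8], [-0.9, 0, -0.5, 0, 0, 0, 1.8], [-0.9, 0, -0.5, 0, 0, 0, 1.8], [-0.9, 0, -0.5, 0, 0, 0, 1.8], [-0.9, 0, -0.5, 0, 0, 0, 1.8], [-0.9, 0, -0.5, 0, 0, 0, 1.8], [-0.9, 0, -0.5, 0, 0, 0, 1.8], [-0.9, 0, -0.5, 0, 0, 0, 1.8], [-0.9, 0, 0, 0, 0, 0, 0], [-0.9, 0, 0, 0, 0, 0, 0]]])

```text
time_s: 17.32
tool_pos: [0.5385, -0.018, 0.1754]
ee_rot: [0.0, 0.797, 0.604, 0.0]
force: [4.3, 0.2, -2.9]
width: 0.164
gripper_force: 68.5
```

Run:
```python
from h import *
import cv2
gate();plan([],0)
ims=[bot.snapshot(n)[:,:,::-1] for n in("top","side")]
cv2.imwrite("pics/c8.png",np.hstack([cv2.resize(ims[0][100:260,130:340],(400,305),interpolation=2),cv2.resize(ims[1][140:340,160:340],(360,400),interpolation=2)[:305]]))
cv2.imwrite("pics/side8.png",ims[1])
H=np.array([.5806,.1362])
for g in(.35,.4,.45):
    a=np.radians(-82.69)-g; print(g,proj("side",[*(H+.252*np.array([np.cos(a),np.sin(a)])),.12]))
```

```text
r 0.15987484201742377 g 0.39409704648528976 z 0.17537861698312138 [ 4.32934585  0.17272185 -2.92677368] [-0.09662053 -1.06325623  0.002632  ] 0.1643629201658437 0.0024361289611609226
now [ 0.5385 -0.018   0.1754] yaw 74.31 z axis [ 3.e-04 -2.e-04 -1.e+00]
sum check [ 0.53849382 -0.01803046  0.17537862] 74.30559176638108
0.35 [254.77829746 164.08029204]
0.4 [259.02660115 164.53405914]
0.45 [263.25027649 165.1151717 ]
```

View pics/c8.png

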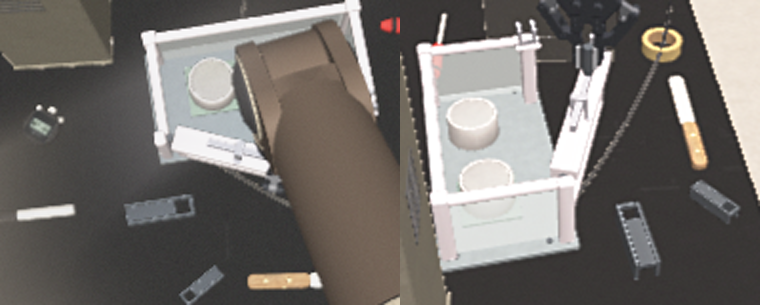

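The gate is ajar at about 0.39 rad, so the free edge is about 98 mm open (right panel (590,110)). The knob is held at (590,55), the large saddle stands at (637,235), and the bystanders have not moved. The arm is still, so I hand in.

```bash
python3 -c "
from workcell import bot
print(bot.sign_off())"
```

```text
the job is handed in; nothing more can be done
None
```

The job is handed in at about 17.5 s: the large saddle stands legs down on the bare bench, the bolt was lifted 8.5 mm and drawn 36 mm over the lip, and the arm still grips the knob with the gate held about 98 mm ajar.

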